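# Nest the embroidery hoops on the hook, largest first

### The job

The embroidery hoops with blue tabs are stored on the yellow strap hook, largest first, and the large one already hangs there next to the post. Hang the medium blue-tabbed hoop from the rack on the hook in front of it and let it go, then hang the small blue-tabbed one in front of that, so that all three hang by the tops of their bracket windows on the flat of the strap, freely and upright, behind its turned-up tip. The hoop with the red tab is not wanted.

Things in the scene. Friction and masses are not known exactly. Their poses are not given: they have to be found in the camera images.
- hook: Fixed stand: grey post, at its top a level yellow strap 24 wide, 6 thick, 180 long (mm) along -x, ending in a tip turned up 14 (6 thick, at 174-180). Origin: where strap's top face meets post, on the midline, 240 above the table; only the tip is higher. y across, z up. A hoop goes over the tip, thickness along the strap, and is lowered until its origin is level with this one.
- hoop_large: White rectangular hoop 170 wide, 130 high, 10 thick (mm), about 220 g; on top a bracket with a window 60 wide, 50 high, and over it a blue grip tab 76 wide, 40 high. Origin: middle of the tab's lower edge (=window top), 180 above the foot. z up, x across thickness. Hangs on the hook, about 35 out from the post.
- hoop_medium: White rectangular hoop 130 wide, 110 high, 10 thick (mm), about 180 g; on top a bracket with a window 60 wide, 50 high, and over it a blue grip tab 76 wide, 40 high. Origin: middle of the tab's lower edge (=window top), 160 above the foot. z up, x across thickness. Starts in any slot of a rack (walls to 53 over table, slots 70 apart, neighbours to 210): lift, then leave along y, hook side.
- hoop_small: White rectangular hoop 90 wide, 90 high, 10 thick (mm), about 140 g; on top a bracket with a window 60 wide, 50 high, and over it a blue grip tab 76 wide, 40 high. Origin: middle of the tab's lower edge (=window top), 140 above the foot. z up, x across thickness. Starts in any slot of a rack (walls to 53 over table, slots 70 apart, neighbours to 210): lift, then leave along y, hook side.
Not all that is in view belongs to the job. What is shaped like the hoop_small but green is not meant.

How it is judged:
By the outcome, as a careful person would: the job done as asked, in the order asked, and still so for the second after the job is handed in, with the robot touching nothing.
It also fails if it takes over 67 s, if anything falls off the work surface, if the arm or the gripper's body presses on something with over 40 N, if the wrist force passes 120 N, or if a joint passes its speed limit or range.

### The arm

A 6-joint arm with a two-finger parallel gripper is mounted at the origin on the work surface. World frame = base frame: x ahead of the robot, y to its left, z up, the work surface at z = 0. Lengths are in mm, angles in rad, forces in N, time in s.
With the tool pointing down it reaches from about 275 to 825 mm from the base axis. Payload 5.2 kg.
Tool frame: the origin (TCP) lies at the very end of the fingers, on their centre line; the grasp point (between the pads) lies 19 mm behind it; z points along the fingers, y is the direction in which the jaws open and shut (so a half turn about z gives the same grasp; the last joint's range is limited). The gripper opens to 93 mm and grips with 3 to 60 N. Pads are 15 mm wide; open, the fingers measure 128 mm over their backs; the gripper's body (75 mm by 188 mm) begins 65 mm behind the grasp point.
Start: joints at [1.028, 0.259, 1.535, -0, 1.348, -0.203], TCP at [183.293, 518.564, 218.653] pointing down, gripper open.
Joint ranges: [-3.14, 3.14], [-0.91, 2.08], [0.19, 2.58], [-1.22, 4.36], [0.22, 2.71], [-3.12, 3.12]. Speed limits (rad/s): [2.57, 2.57, 3.14, 3.14, 3.14, 3.14].

### API

Orientations are given as [roll, pitch, yaw] about the fixed x, y, z axes, in that order (R = Rz(yaw) Ry(pitch) Rx(roll)).
In Python, from bench import robot gives the robot as it stands. The module is installed in compiled form; this text tells all that it offers. Calls block until the motion is done:
- robot.move_ptp(position, orientation): joint-space move of the TCP to a pose.
- robot.move_linear(position, ori=None, speed=150, f_stop=None): straight line of the TCP; ori=None keeps the orientation; speed is the mean speed in mm/s. With f_stop (N) it stops when the force on the tool has changed by that much, and returns True; else False.
- robot.move_j(angles): joint-space move.
- robot.move_gripper(opening): opening from 0.0 (shut) to 1.0 (fully open); the grip force is fixed at half the most; returns when the fingers have stopped.
- robot.sleep(seconds).
- robot.inverse_kinematics(position, orientation): joint angles nearest the present ones, or None.
- robot.get_image(name): name is "scene" or "side" or "wrist"; returns a dict with "img" (420x560x3 uint8, blue, green, red), "fovy" (degrees; the focal length in pixels is half the picture's height over the tangent of half this angle, whatever the lens; pixels are square), "cx", "cy" (the principal point, pixels), "eye" and "orientation" of the camera in the world. Camera axes: x right, y down, z forward; pixel columns grow to the right and rows downward; lengths in mm; the calibration is good to about 2 mm. A picture is of the moment at which its call begins. There is no depth.
A pose or a line that the arm cannot do raises robot.MotionError and nothing moves.
- robot.hand_in(): hands the job in, once; it reports no verdict.
Readings, each from a call of its own:
- robot.current_t(): time.
- robot.current_qpos(): joint angles.
- robot.current_joint_vel(): joint speeds.
- robot.current_joint_efforts(): joint torques, N m.
- robot.current_tcp_pos(): TCP position.
- robot.current_eef_rot(): TCP orientation.
- robot.current_contact_force(): force on the tool from outside, world axes, zero at the start.
- robot.current_ft_torque(): the same for the moment, N m.
- robot.current_gripper_width(): opening from 0.0 (shut) to 1.0 (fully open).
Only numpy, scipy, OpenCV 4.12 (cv2) and the standard library are available. Lean on these libraries where they do the work, as an engineer would, in place of code of your own. Each camera call takes 0.05 s, during which the arm holds its last target.

## Working session

There is one attempt and no reset: what is moved stays moved. The work goes in short steps, each a Python script; the robot and the scene stay as the last script left them, time stands still between calls to the robot, and variables do not carry over. Pictures are saved under pics/ and viewed, and the job is handed in when it is done.

```bash
mkdir -p pics; ls
python3 - <<'E'
from bench import robot
import cv2
for n in ["scene","side","wrist"]:
    d=robot.get_image(n); cv2.imwrite(f"pics/{n}0.png",d["img"])
    print(n,d["fovy"],d["cx"],d["cy"],d["eye"],d["orientation"])
print(robot.current_t(),robot.current_eef_rot(),robot.current_gripper_width())
E
```

```text
pics
scene 44.78641698780866 278.00329644767055 206.83517992465113 [1048.05894447 -181.37727763 1195.88837741] [-2.57648504  0.0073297   1.25985051]
side 57.68508986122137 274.90708017355064 210.4058332345477 [ 342.99167211 -590.72590718  964.89398643] [-2.41967755  0.0113048  -0.23910237]
wrist 61.78951712536221 279.29604946687704 204.00989104935556 [108.10073763 543.08207963 385.00074741] [2.85928705e+00 2.68461197e-03 1.23015942e+00]
0.15 [-3.14018096e+00 -2.60564947e-04  2.80177729e+00] 1.0029881368988804
```

View pics/scene0.png

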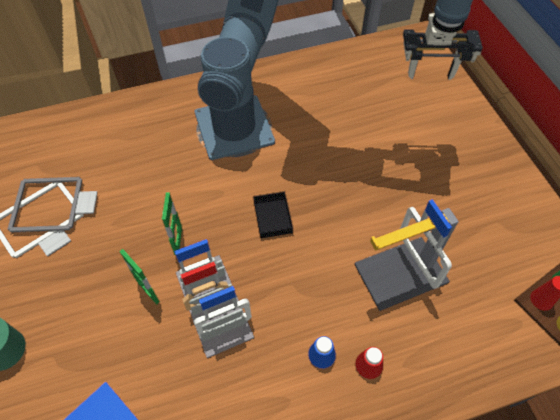

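View pics/side0.png

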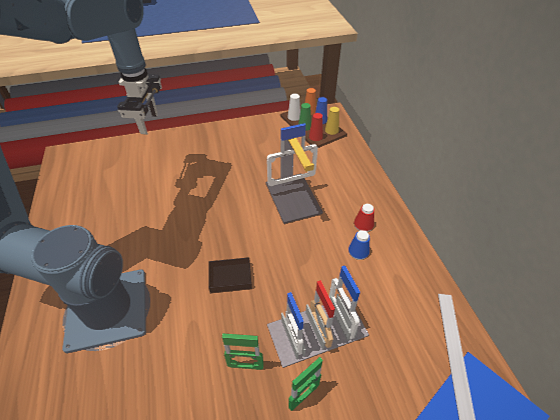

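View pics/wrist0.png

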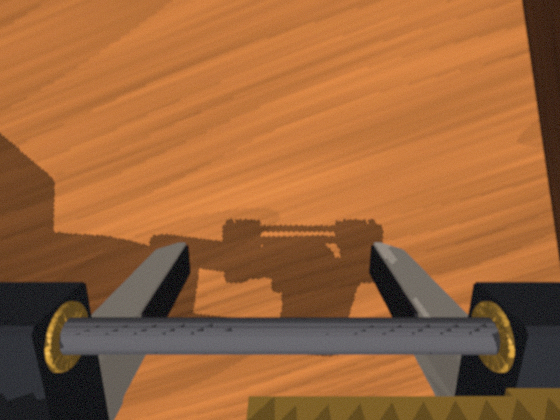

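```bash
cat > h.py <<'E'
import numpy as np,cv2
from scipy.spatial.transform import Rotation as R
def ray(d,u,v):
    f=210/np.tan(np.radians(d["fovy"])/2)
    r=R.from_euler("xyz",d["orientation"]).as_matrix()@np.array([(u-d["cx"])/f,(v-d["cy"])/f,1])
    return np.array(d["eye"]),r/np.linalg.norm(r)
def plane(d,u,v,z):
    e,r=ray(d,u,v); return e+r*(z-e[2])/r[2]
def proj(d,P):
    f=210/np.tan(np.radians(d["fovy"])/2)
    c=R.from_euler("xyz",d["orientation"]).as_matrix().T@(np.array(P)-d["eye"])
    return np.array([d["cx"]+f*c[0]/c[2],d["cy"]+f*c[1]/c[2]])
def tri(d1,p1,d2,p2):
    e1,r1=ray(d1,*p1);e2,r2=ray(d2,*p2)
    A=np.stack([r1,-r2],1);s=np.linalg.lstsq(A,e2-e1,rcond=None)[0]
    a=e1+r1*s[0];b=e2+r2*s[1];return (a+b)/2,np.linalg.norm(a-b)
def blobs(d,col,mina=40):
    hsv=cv2.cvtColor(d["img"],cv2.COLOR_BGR2HSV)
    rng={"blue":[(105,150,60),(130,255,255)],"red":[(0,200,80),(5,255,255)],"yellow":[(20,150,100),(32,255,255)]}[col]
    m=cv2.inRange(hsv,*map(np.array,rng))
    cs,_=cv2.findContours(m,cv2.RETR_EXTERNAL,cv2.CHAIN_APPROX_NONE)
    return [c for c in cs if cv2.contourArea(c)>=mina]
E
python3 - <<'E'
from bench import robot
from h import *
import pickle
D={n:robot.get_image(n) for n in["scene","side"]};pickle.dump(D,open("D0.pkl","wb"))
for n in D:
  for c in["blue","red","yellow"]:
    for b in blobs(D[n],c):
      m=cv2.moments(b);r=cv2.minAreaRect(b)
      print(n,c,cv2.contourArea(b),round(m["m10"]/m["m00"],1),round(m["m01"]/m["m00"],1),cv2.boxPoints(r).round(0).tolist())
a=cv2.resize(D["scene"]["img"][180:370,110:260],None,fx=4,fy=4,interpolation=2)[:600];cv2.imwrite("pics/z1.png",cv2.resize(D["scene"]["img"][180:360,110:260],None,fx=3.3,fy=3.3))
cv2.imwrite("pics/z2.png",cv2.resize(D["scene"]["img"][190:310,340:480],None,fx=5,fy=5))
cv2.imwrite("pics/z3.png",cv2.resize(D["side"]["img"][260:370,260:380],None,fx=5,fy=5))
cv2.imwrite("pics/z4.png",cv2.resize(D["side"]["img"][110:230,250:350],None,fx=5,fy=5))
E
```

```text
scene blue 1292.0 102.1 406.9 [[65.0, 383.0], [136.0, 383.0], [136.0, 419.0], [65.0, 419.0]]
scene blue 339.5 321.0 357.3 [[306.0, 363.0], [312.0, 341.0], [337.0, 348.0], [330.0, 370.0]]
scene blue 338.0 217.1 297.7 [[198.0, 299.0], [232.0, 286.0], [236.0, 296.0], [202.0, 310.0]]
scene blue 317.5 191.6 250.3 [[174.0, 251.0], [206.0, 240.0], [210.0, 251.0], [178.0, 262.0]]
scene blue 369.0 438.0 218.5 [[421.0, 206.0], [432.0, 199.0], [454.0, 230.0], [443.0, 237.0]]
scene red 315.0 367.4 367.9 [[351.0, 369.0], [362.0, 349.0], [386.0, 362.0], [375.0, 382.0]]
scene red 584.0 546.5 294.3 [[527.0, 295.0], [558.0, 274.0], [571.0, 294.0], [541.0, 314.0]]
scene red 222.0 198.8 273.8 [[181.0, 275.0], [213.0, 263.0], [216.0, 272.0], [185.0, 284.0]]
scene red 2988.0 517.0 65.7 [[455.0, 16.0], [481.0, -5.0], [580.0, 118.0], [553.0, 139.0]]
scene yellow 649.5 401.6 233.9 [[370.0, 237.0], [431.0, 217.0], [436.0, 230.0], [374.0, 250.0]]
side blue 914.5 441.6 404.3 [[416.0, 375.0], [458.0, 375.0], [458.0, 419.0], [416.0, 419.0]]
side blue 2673.0 497.1 395.6 [[438.0, 389.0], [467.0, 352.0], [549.0, 416.0], [519.0, 453.0]]
side blue 180.0 295.0 311.0 [[285.0, 294.0], [291.0, 292.0], [305.0, 326.0], [299.0, 329.0]]
side blue 244.0 349.3 283.2 [[337.0, 269.0], [344.0, 265.0], [362.0, 297.0], [354.0, 301.0]]
side blue 283.5 358.9 248.4 [[347.0, 255.0], [352.0, 235.0], [371.0, 240.0], [366.0, 260.0]]
side yellow 226.5 300.8 153.9 [[288.0, 140.0], [296.0, 135.0], [314.0, 167.0], [306.0, 171.0]]
side yellow 259.5 332.5 121.1 [[324.0, 133.0], [330.0, 106.0], [342.0, 108.0], [337.0, 135.0]]
```

```bash
python3 -c "
import cv2,numpy as np
a=[cv2.imread(f'pics/z{i}.png') for i in (1,3)]
h=max(x.shape[0] for x in a)
b=cv2.hconcat([cv2.copyMakeBorder(x,0,h-x.shape[0],0,0,0) for x in a]);print(b.shape)
cv2.imwrite('pics/z13.png',cv2.resize(b,None,fx=.72,fy=.72))"
```

```text
(594, 1095, 3)
```

View pics/z1.png

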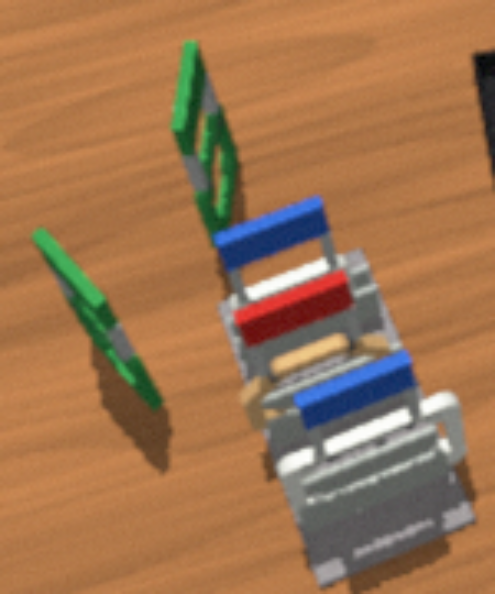

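View pics/z3.png

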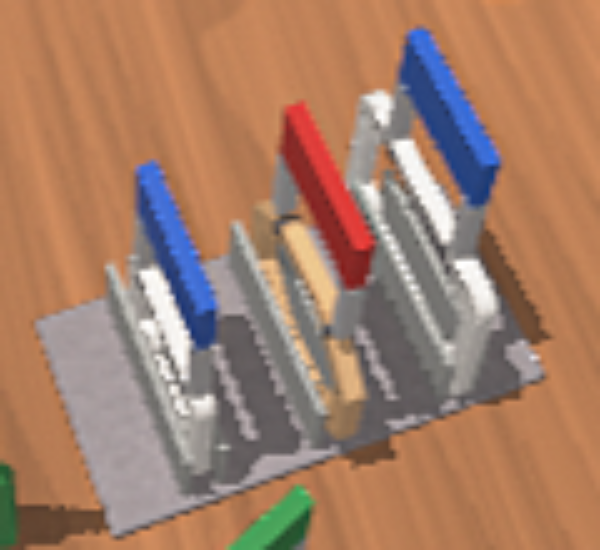

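View pics/z2.png

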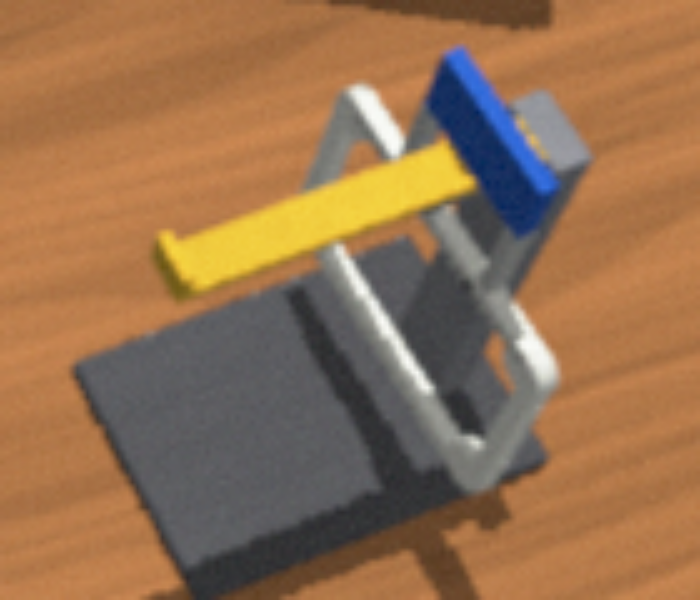

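View pics/z4.png

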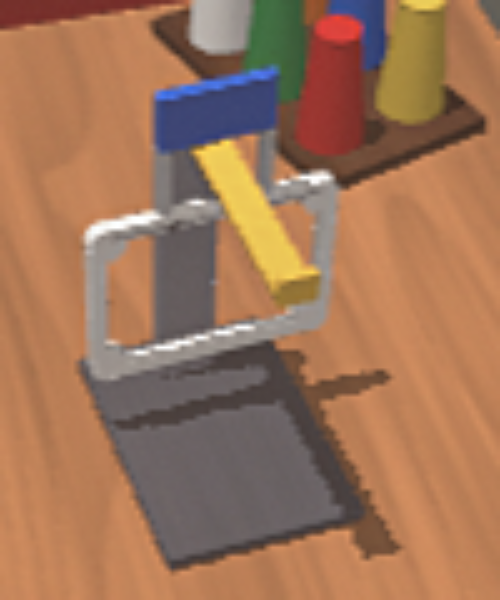

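Run:
```python
from h import *
import pickle
D=pickle.load(open("D0.pkl","rb"))
def crop(n,x,y,w,h): return cv2.resize(D[n]["img"][y:y+h,x:x+w],(400,300),interpolation=cv2.INTER_CUBIC)
a=cv2.vconcat([cv2.hconcat([crop("scene",168,232,48,36),crop("scene",194,280,48,36)]),cv2.hconcat([crop("side",268,292,48,36),crop("side",326,264,48,36)])])
cv2.imwrite("pics/c1.png",a)
a=cv2.vconcat([cv2.hconcat([crop("scene",412,196,48,36),crop("scene",366,225,48,36)]),cv2.hconcat([crop("side",272,118,48,36),crop("side",280,140,48,36)])])
cv2.imwrite("pics/c2.png",a)
```

```text
(no output)
```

View pics/c1.png

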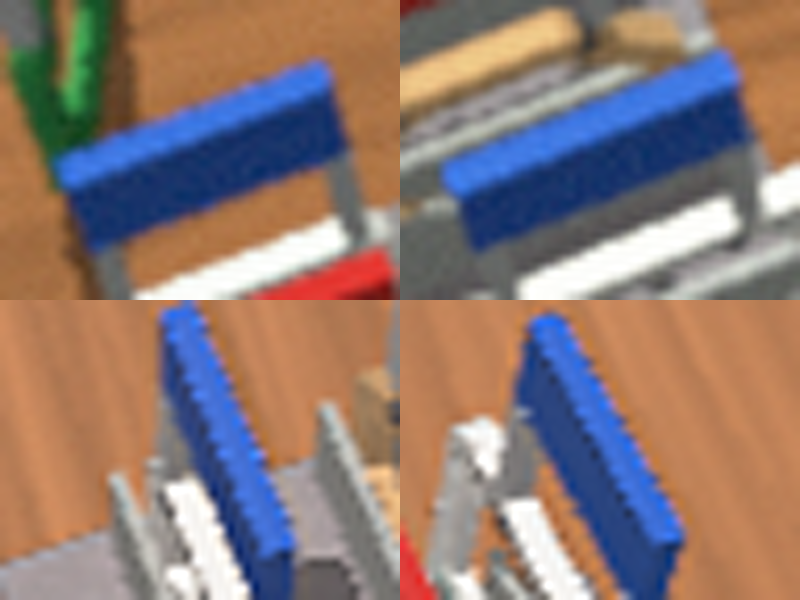

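View pics/c2.png

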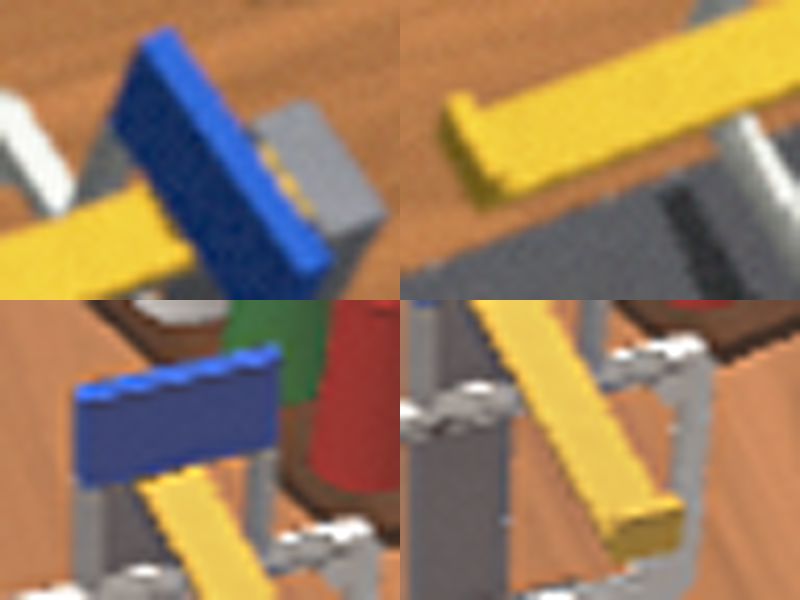

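Run:
```python
from h import *
import pickle
D=pickle.load(open("D0.pkl","rb"));S,T=D["scene"],D["side"]
def P(x0,y0,U,V): s=48/400;return (x0+(U+.5)*s-.5, y0+(V+.5)*s-.5)
Q={"smallR":(P(168,232,329,78),P(268,292,178,12)),"smallL":(P(168,232,64,175),P(268,292,277,246)),
"medR":(P(194,280,331,69),P(326,264,147,19)),"medL":(P(194,280,52,180),P(326,264,266,241)),
"lgL":(P(412,196,158,34),P(272,118,80,93)),"lgR":(P(412,196,316,264),P(272,118,279,53))}
O={}
for k,(a,b) in Q.items():
    O[k],g=tri(S,a,T,b); print(k,O[k].round(1),round(g,1))
for k in["small","med","lg"]:
    v=O[k+"R"]-O[k+"L"];print(k,np.linalg.norm(v).round(1),((O[k+"R"]+O[k+"L"])/2).round(1),np.degrees(np.arctan2(v[1],v[0])).round(2))
for n,U in {"up1":(80,128),"up2":(290,50),"lo1":(115,195),"lo2":(395,87)}.items():
    print(n,plane(S,*P(366,225,*U),240).round(1))
print("tip top scene",plane(S,*P(366,225,57,100),254).round(1),plane(S,*P(366,225,98,188),254).round(1))
# side: tip top: corners
for U in [(612,525),(684,502)]: print("side tip",plane(T,*P(280,140,U[0]-400,U[1]-300),254).round(1))
```

```text
smallR [ 469.5 -171.9  180.3] 1.0
smallL [ 476.8 -245.9  182.2] 2.4
medR [ 608.4 -146.   202.9] 1.0
medL [ 615.1 -219.5  201.8] 1.3
lgL [574.  309.2 275.3] 1.6
lgR [648.9 314.4 275.8] 0.3
small 74.3 [ 473.2 -208.9  181.3] 95.67
med 73.8 [ 611.8 -182.7  202.3] 95.17
lg 75.1 [611.4 311.8 275.6] 3.92
up1 [612.5 168.6 240. ]
up2 [608.2 229.3 240. ]
lo1 [633.  169.2 240. ]
lo2 [626.5 250.2 240. ]
tip top scene [609.7 161.2 254. ] [636.  160.9 254. ]
side tip [602.1 155.5 254. ]
side tip [628.6 160.4 254. ]
```

Run:
```python
from bench import robot
from h import *
import pickle
D=pickle.load(open("D0.pkl","rb"));S,T=D["scene"],D["side"]
for z in(0,60,90): print("bottles",plane(S,322,345,z).round(),plane(S,374,356,z).round())
print("bottle tops tri",tri(S,(323,345),T,(362.5,236)),tri(S,(374,355),T,(368,209)))
robot.move_ptp([595,235,430],[np.pi,0,np.radians(184)])
print(robot.current_t(),robot.current_qpos())
d=robot.get_image("wrist");pickle.dump(d,open("Dw.pkl","wb"));cv2.imwrite("pics/w1.png",d["img"])
print(d["eye"])
```

```text
bottles [725.  23.   0.] [787. 129.   0.]
bottles [741.  13.  60.] [800. 114.  60.]
bottles [749.   7.  90.] [806. 106.  90.]
bottle tops tri (array([744.76478522,  13.11922699,  73.26058832]), np.float64(1.7239398921404014)) (array([801.32647428, 110.31950461,  72.71788126]), np.float64(2.4847614349165803))
2.2083 [ 2.03451575e-01  3.99679808e-01  8.37530563e-01  2.97237499e-04
  1.90504585e+00 -1.43816559e+00]
[515.24752128 229.16287478 596.80748875]
```

View pics/w1.png

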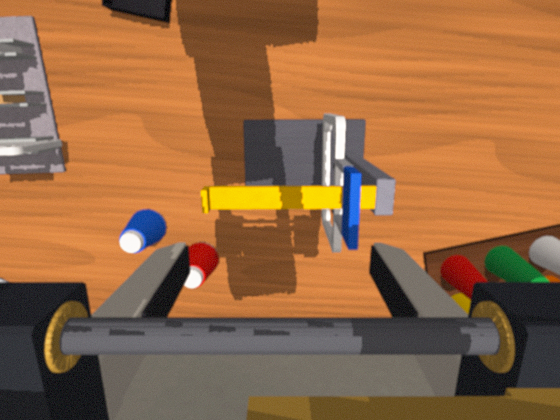

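Run:
```python
from h import *
import pickle
d=pickle.load(open("Dw.pkl","rb"))
cv2.imwrite("pics/w1z.png",cv2.resize(d["img"][155:255,195:405],None,fx=3.8,fy=3.8,interpolation=cv2.INTER_CUBIC))
hsv=cv2.cvtColor(d["img"],cv2.COLOR_BGR2HSV)
m=cv2.inRange(hsv,np.array((20,150,60)),np.array((32,255,255)))
m[250:]=0
E_=[]
for u in range(216,336,4):
    v=np.nonzero(m[:,u])[0]; E_.append((u,v.min()-.5,v.max()+.5))
E_=np.array(E_)
up=np.array([plane(d,u,a,240) for u,a,b in E_]);lo=np.array([plane(d,u,b,240) for u,a,b in E_])
for n,L in(("up",up),("lo",lo)):
    p=np.polyfit(L[:,1],L[:,0],1);print(n,p,"yaw",90-np.degrees(np.arctan(p[0])),"x at y=160,240:",np.polyval(p,[160,240]))
b=[x for x in blobs(d,"blue",100)]
for x in b:
    r=cv2.boundingRect(x);print(r)
us=np.nonzero(m[190:205].any(0))[0];print("cols",us.min(),us.max())
```

```text
up [-7.04697701e-02  6.14708802e+02] yaw 94.03095666149919 x at y=160,240: [603.43363903 597.79605743]
lo [-8.12727640e-02  6.42688135e+02] yaw 94.64637415341511 x at y=160,240: [629.68449304 623.18267192]
(123, 210, 42, 40)
(342, 167, 20, 82)
cols 200 375
```

View pics/w1z.png

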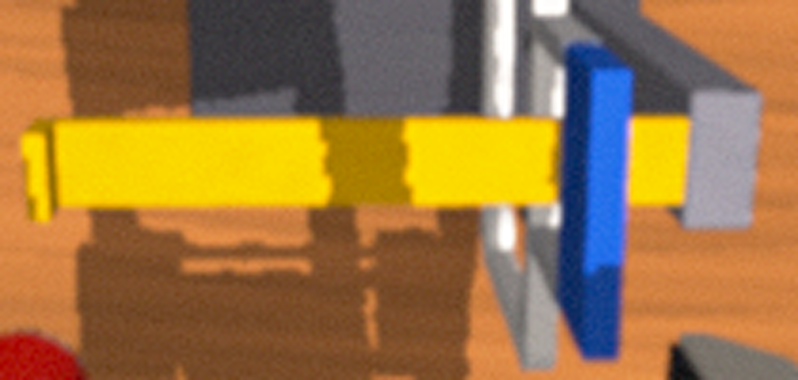

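Run:
```python
from h import *
import pickle
d=pickle.load(open("Dw.pkl","rb"));D=pickle.load(open("D0.pkl","rb"));S,T=D["scene"],D["side"]
W=lambda U,V:(195+(U+.5)/3.8-.5,155+(V+.5)/3.8-.5)
print("tip outer",plane(d,*W(22,172),254).round(1),"tip inner",plane(d,*W(50,165),254).round(1))
print("post face",plane(d,*W(689,160),240).round(1))
a,b=W(606,56),W(600,353)
print("large top ends",plane(d,*W(606,56),280).round(1),plane(d,*W(601,355),280).round(1))
def P(x0,y0,U,V): s=48/400;return (x0+(U+.5)*s-.5, y0+(V+.5)*s-.5)
for n,e,s,t in(("L",a,(158,34),(80,93)),("R",b,(316,264),(279,53))):
    print(n,"w-s",tri(d,e,S,P(412,196,*s)),"w-t",tri(d,e,T,P(272,118,*t)))
    print(" planes280",plane(S,*P(412,196,*s),280).round(1),plane(T,*P(272,118,*t),280).round(1))
```

```text
tip outer [615.4 155.8 254. ] tip inner [613.  163.3 254. ]
post face [603.1 337.  240. ]
large top ends [569.  301.2 280. ] [646.2 310.  280. ]
L w-s (array([571.98830769, 306.54721415, 271.89491481]), np.float64(7.368914729727411)) w-t (array([569.83363978, 300.4128826 , 282.92135327]), np.float64(2.6497828344207237))
 planes280 [577.1 306.  280. ] [572.2 304.3 280. ]
R w-s (array([648.46635371, 312.62984374, 275.16931018]), np.float64(3.579821615457012)) w-t (array([646.68032917, 309.90036674, 279.19211522]), np.float64(1.2256001139122286))
 planes280 [650.8 312.  280. ] [647.  309.1 280. ]
```

Run:
```python
from bench import robot
from h import *
import pickle
robot.move_ptp([545,-220,400],[np.pi,0,np.radians(95.4)])
print(robot.current_t(),robot.current_qpos())
d=robot.get_image("wrist");pickle.dump(d,open("Dw2.pkl","wb"));cv2.imwrite("pics/w2.png",d["img"])
print(d["eye"])
for c in["blue","red"]:
  for b in blobs(d,c,100): print(c,cv2.boundingRect(b))
```

```text
3.9333 [-5.71705004e-01  2.80915267e-01  1.07519939e+00  4.46506018e-04
  1.78517239e+00 -6.67896201e-01]
[ 536.09567901 -142.87333991  567.28248234]
blue (373, 354, 44, 24)
blue (348, 354, 17, 16)
blue (324, 282, 68, 36)
blue (438, 246, 46, 68)
blue (209, 126, 17, 70)
blue (337, 115, 17, 73)
blue (413, 0, 55, 29)
red (276, 132, 8, 73)
```

View pics/w2.png

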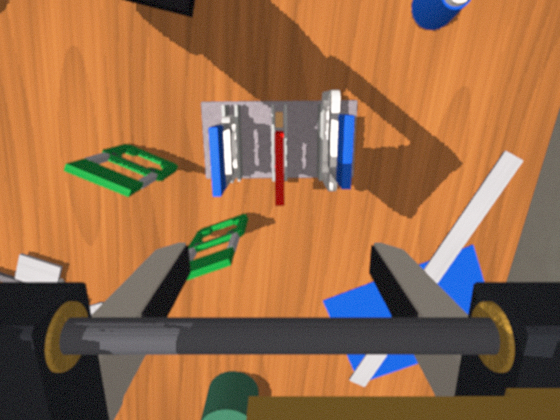

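Run:
```python
from h import *
import pickle
d=pickle.load(open("Dw2.pkl","rb"))
a=cv2.resize(d["img"][115:205,195:295],(400,360),interpolation=cv2.INTER_CUBIC);b=cv2.resize(d["img"][110:200,275:375],(400,360),interpolation=cv2.INTER_CUBIC)
cv2.imwrite("pics/w2z.png",cv2.hconcat([a,b]))
```

```text
(no output)
```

View pics/w2z.png

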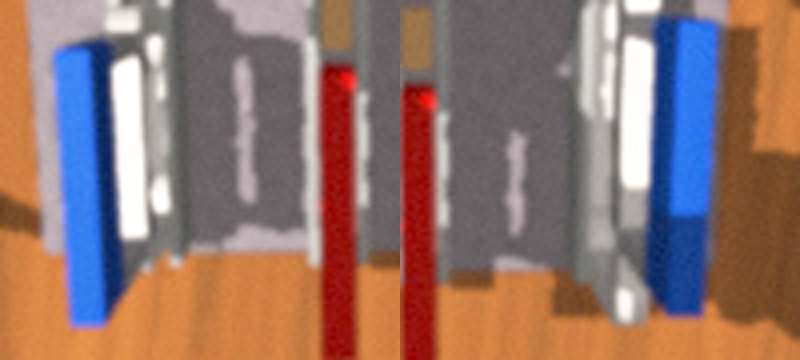

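Run:
```python
from h import *
import pickle
d=pickle.load(open("Dw2.pkl","rb"))
for n,x,y,e,z in(("small",195,115,((73,47),(86,324)),182),("med",275,110,((297,21),(284,314)),202)):
    p=[plane(d,x+(U+.5)/4-.5,y+(V+.5)/4-.5,z) for U,V in e]
    v=p[0]-p[1];print(n,((p[0]+p[1])/2).round(1),np.linalg.norm(v).round(1),np.degrees(np.arctan2(v[1],v[0])).round(2))
```

```text
small [ 470.9 -213.3  182. ] 77.0 95.18
med [ 611.1 -186.7  202. ] 76.0 96.03
```

Run:
```python
from bench import robot
from h import *
O=[np.pi,0,np.radians(95.5)]
robot.move_gripper(0.45)
robot.move_ptp([611.2,-185,235],O)
print(robot.move_linear([611.2,-185,170],speed=100,f_stop=8),robot.current_tcp_pos())
robot.move_gripper(0.0)
print("w",robot.current_gripper_width()*93,robot.current_contact_force())
print(robot.move_linear([611.2,-185,280],speed=100),robot.current_tcp_pos(),robot.current_contact_force(),robot.current_t())
cv2.imwrite("pics/s2.png",robot.get_image("side")["img"]);cv2.imwrite("pics/w3.png",robot.get_image("wrist")["img"])
```

```text
False [ 611.6449292  -185.36121671  170.92701963]
w 9.758616478290028 [-0.18698704  0.94260906  1.24345859]
False [ 610.82774385 -184.8274239   279.04134747] [-0.34337942  0.28492446 -1.86747068] 8.35
```

View pics/s2.png

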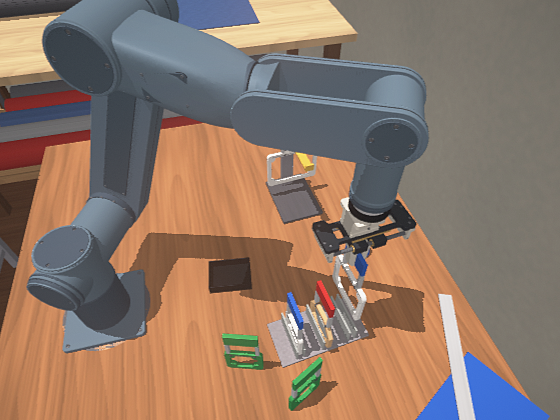

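View pics/w3.png

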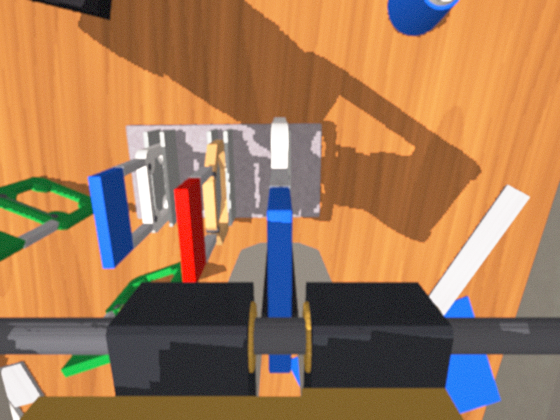

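```bash
cat >> h.py <<'E'
H=np.array([605.5,338.]);YH=np.radians(94.3);XH=np.array([np.cos(YH),np.sin(YH)])
def st(s,z): return [*(H-s*XH),z]
OH=[np.pi,0,YH+np.pi/2]
E
python3 - <<'E'
from bench import robot
from h import *
d=robot.get_image("wrist")
t=robot.current_tcp_pos()
for v in(188,370): print("tab end rel tcp",(plane(d,280,v,t[2]+32)-t).round(1))
yd=np.array([np.cos(np.radians(95.5)),np.sin(np.radians(95.5))])
p=np.array([611.2,-185])+130*yd
robot.move_linear([*p,278],speed=150)
robot.move_linear(st(268,278),OH,speed=120)
print(robot.current_t(),robot.current_tcp_pos(),robot.current_eef_rot(),robot.current_qpos())
robot.move_linear(st(205,278),speed=120)
for n in("scene","side","wrist"): cv2.imwrite(f"pics/{n}3.png",robot.get_image(n)["img"])
E
python3 -c "
import cv2
a=cv2.imread('pics/scene3.png')[120:330,260:540];b=cv2.imread('pics/side3.png')[90:300,180:460]
cv2.imwrite('pics/cmb3.png',cv2.resize(cv2.hconcat([a,b]),(800,300)))"
```

```text
tab end rel tcp [-6.  43.6 32. ]
tab end rel tcp [  2.3 -42.9  32. ]
11.2167 [625.62791041  70.29944368 277.96381469] [-3.14150422e+00 -7.91994938e-05 -3.06774759e+00] [-6.49607546e-02  3.75635505e-01  1.22768548e+00 -9.85888509e-05
  1.53833788e+00 -1.70959894e+00]
```

View pics/cmb3.png

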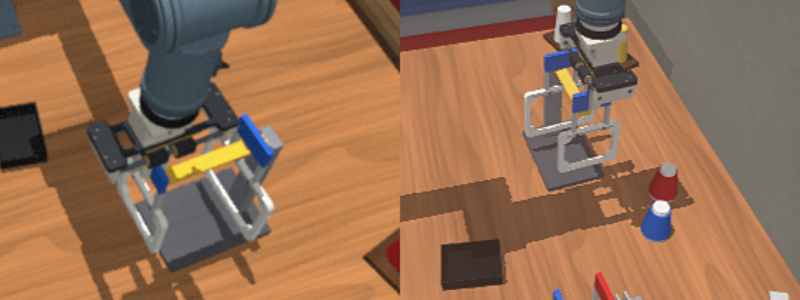

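View pics/wrist3.png

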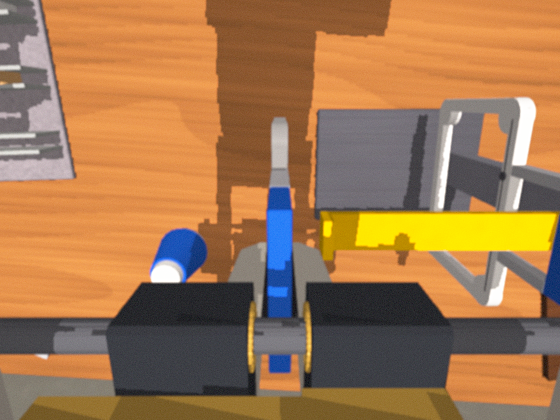

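Run:
```python
from bench import robot
from h import *
d=robot.get_image("wrist");t=robot.current_tcp_pos()
print("t",t,robot.current_t())
cv2.imwrite("pics/w4z.png",cv2.resize(d["img"][170:400,220:350],None,fx=2.6,fy=2.6,interpolation=cv2.INTER_CUBIC))
for dz in(-20,-12,-8,-4,0,32): print(dz,np.round(plane(d,280,188,t[2]+dz)-t,1))
for v in(215,222,228,370): print(v,np.round(plane(d,280,v,t[2]+32)-t,1))
for P in((38,0,-8),(38,0,32),(-38,0,32)):
    c,s=np.cos(OH[2]),np.sin(OH[2]);print(P,proj(d,t+np.array([c*P[0],s*P[0],P[2]])).round(1))
```

```text
t [621.00409039 132.74114263 278.0004157 ] 12.0917
-20 [-34.3  -3.4 -20. ]
-12 [-36.3  -3.5 -12. ]
-8 [-37.2  -3.6  -8. ]
-4 [-38.2  -3.7  -4. ]
0 [-39.1  -3.8   0. ]
32 [-46.8  -4.4  32. ]
215 [-35.7  -3.5  32. ]
222 [-32.7  -3.3  32. ]
228 [-30.1  -3.1  32. ]
370 [39.8  2.  32. ]
(38, 0, -8) [281.6 186.8]
(38, 0, 32) [282.1 209.8]
(-38, 0, 32) [282.  366.8]
```

View pics/w4z.png

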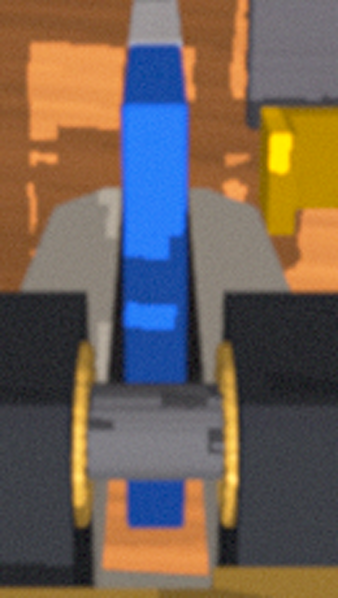

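Run:
```python
from bench import robot
from h import *
d=robot.get_image("wrist");t=robot.current_tcp_pos()
hsv=cv2.cvtColor(d["img"],cv2.COLOR_BGR2HSV)
m=cv2.inRange(hsv,np.array((20,150,60)),np.array((32,255,255)));m[275:]=0
Y=np.array([-XH[1],XH[0]])
for u in(350,380,410,440,480,510):
    v=np.nonzero(m[:,u])[0]
    a=plane(d,u,v.min()-.5,240);b=plane(d,u,v.max()+.5,240)
    print(u,v.min(),v.max(),[np.round([(p[:2]-H)@XH,(p[:2]-H)@Y],1).tolist() for p in(a,b)])
v,us=np.nonzero(m);k=us.argsort();print(us.min(),v[us<us.min()+3].mean(),plane(d,us.min()-.5,235,254).round(1))
p=plane(d,us.min()-.5,235,254);print((p[:2]-H)@XH)
```

```text
350 211 249 [[-163.9, 15.9], [-162.5, -9.9]]
380 211 249 [[-145.5, 15.8], [-143.5, -9.9]]
410 211 249 [[-127.2, 15.8], [-124.6, -10.0]]
440 212 250 [[-108.8, 15.2], [-105.5, -10.7]]
480 212 250 [[-84.3, 15.1], [-80.3, -10.7]]
510 212 250 [[-66.0, 15.1], [-61.3, -10.7]]
320 232.19672131147541 [614.  154.4 254. ]
-183.72296214300133
```

```bash
sed -i 's/605.5,338./603.3,335.7/;s/radians(94.3)/radians(94.0)/' h.py
python3 - <<'E'
from bench import robot
from h import *
f0=robot.current_contact_force()
robot.move_linear(st(190,278),OH,speed=100)
s=robot.move_linear(st(80,278),OH,speed=120,f_stop=8)
print(s,robot.current_tcp_pos(),robot.current_contact_force(),f0)
if not s:
    print(robot.move_linear(st(80,254),speed=80,f_stop=6))
    print(robot.move_linear(st(80,244.5),speed=25,f_stop=3.5),robot.current_tcp_pos(),robot.current_contact_force())
for n in("scene","side","wrist"): cv2.imwrite(f"pics/{n}4.png",robot.get_image(n)["img"])
print(robot.current_t())
E
python3 -c "
import cv2
a=cv2.imread('pics/scene4.png')[120:330,260:540];b=cv2.imread('pics/side4.png')[90:300,180:460]
cv2.imwrite('pics/cmb4.png',cv2.resize(cv2.hconcat([a,b]),(800,300)))"
```

```text
False [609.02545891 255.23066822 277.97292521] [ 0.46203469 -0.68841783 -1.71612003] [ 0.40436377 -0.6098473  -1.58653273]
False
False [608.80769903 255.89709778 244.39103769] [-0.54350574 -0.66576945 -1.21473696]
14.625
```

View pics/cmb4.png

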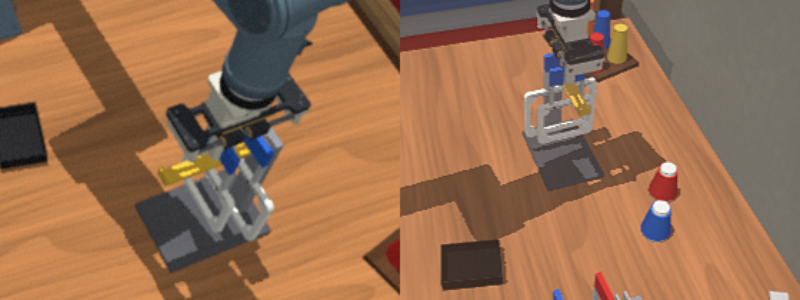

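View pics/wrist4.png

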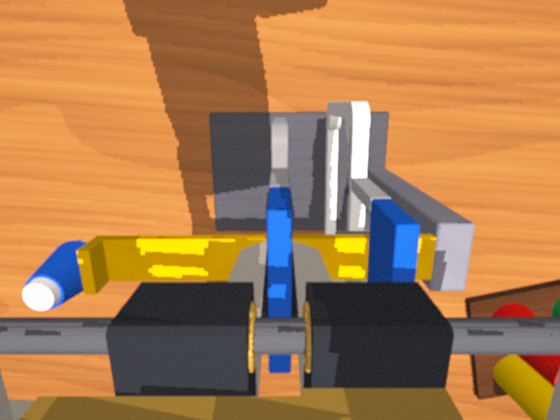

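Run:
```python
from bench import robot
from h import *
print(robot.current_contact_force(),robot.current_tcp_pos())
print(robot.move_linear(st(80,239),speed=15,f_stop=3),robot.current_tcp_pos(),robot.current_contact_force())
d=robot.get_image("wrist");cv2.imwrite("pics/w5z.png",cv2.resize(d["img"][170:300,80:480],None,fx=2,fy=2,interpolation=cv2.INTER_CUBIC))
t=robot.current_tcp_pos()
for P in((38,0,-8),(38,0,32)):
    c,s=np.cos(OH[2]),np.sin(OH[2]);print(P,proj(d,t+np.array([c*P[0],s*P[0],P[2]])).round(1))
```

```text
[ 0.09302432 -0.5158341  -1.75421022] [608.97628646 255.92800454 244.67550214]
True [609.1376425  255.98656556 242.12037927] [ 0.78599808 -0.6186566   4.81106031]
(38, 0, -8) [281.7 186.8]
(38, 0, 32) [282.3 210. ]
```

View pics/w5z.png

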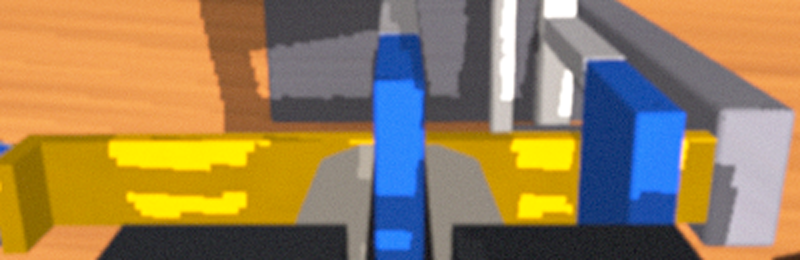

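Run:
```python
from bench import robot
from h import *
import pickle
t=robot.current_tcp_pos()
robot.move_linear([t[0],t[1],243.5],speed=20)
print(robot.current_contact_force())
robot.move_gripper(0.27)
print(robot.current_contact_force(),robot.current_tcp_pos())
t=robot.current_tcp_pos()
robot.move_linear([t[0],t[1],330],speed=100)
print(robot.current_t(),robot.current_contact_force())
D={n:robot.get_image(n) for n in("scene","side","wrist")};pickle.dump(D,open("D5.pkl","wb"))
cv2.imwrite("pics/wrist5.png",D["wrist"]["img"])
a=D["scene"]["img"][150:330,300:540];b=D["side"]["img"][90:270,200:440]
cv2.imwrite('pics/cmb5.png',cv2.resize(cv2.hconcat([a,b]),(800,300)))
```

```text
[ 0.26408078 -0.1011515  -1.25553873]
[0.21994233 1.65070492 0.27547826] [609.19231554 255.98747992 243.56504843]
16.7917 [ 0.25452706  0.07385723 -0.1157275 ]
```

View pics/cmb5.png

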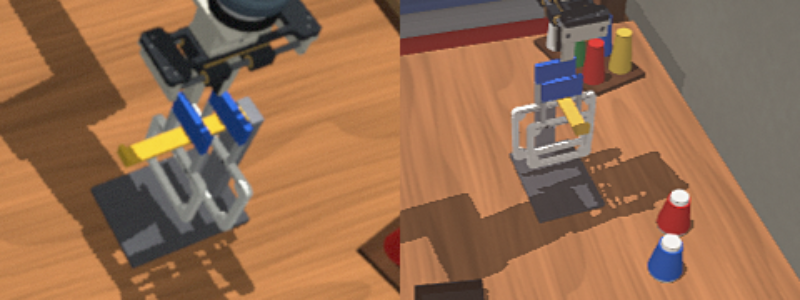

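View pics/wrist5.png

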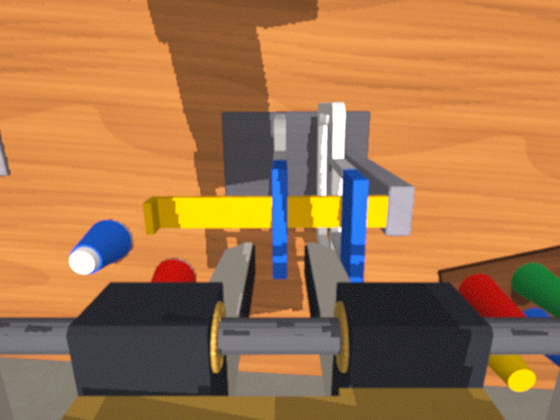

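Run:
```python
from h import *
import pickle
D=pickle.load(open("D5.pkl","rb"));d=D["wrist"]
hsv=cv2.cvtColor(d["img"],cv2.COLOR_BGR2HSV)
m=cv2.inRange(hsv,np.array((20,150,60)),np.array((32,255,255)));m[260:]=0
Y=np.array([-XH[1],XH[0]])
for u in(170,200,230,260,300):
    v=np.nonzero(m[:,u])[0]
    for zz in(236,240):
        a=plane(d,u,v.min()-.5,zz);b=plane(d,u,v.max()+.5,zz)
        print(u,zz,[np.round([(p[:2]-H)@XH,(p[:2]-H)@Y],1).tolist() for p in(a,b)])
m2=D["wrist"]["img"]
cv2.imwrite("pics/w5zz.png",cv2.resize(m2[150:290,220:380],None,fx=4,fy=4,interpolation=cv2.INTER_CUBIC))
S=D["scene"]["img"];T=D["side"]["img"]
a=cv2.resize(S[195:255,395:475],(400,300),interpolation=2);b=cv2.resize(T[115:175,265:345],(400,300),interpolation=2)
cv2.imwrite("pics/st5.png",cv2.hconcat([a,b]))
```

```text
170 236 [[-165.2, 10.6], [-167.4, -14.6]]
170 240 [[-163.9, 11.6], [-166.1, -13.2]]
200 236 [[-142.2, 11.4], [-143.8, -15.5]]
200 240 [[-141.2, 12.4], [-142.9, -14.0]]
230 236 [[-119.2, 11.4], [-120.2, -15.5]]
230 240 [[-118.6, 12.4], [-119.6, -14.0]]
260 236 [[-96.2, 11.3], [-96.6, -14.7]]
260 240 [[-95.9, 12.4], [-96.3, -13.2]]
300 236 [[-65.5, 11.3], [-65.1, -13.8]]
300 240 [[-65.8, 12.4], [-65.4, -12.4]]
```

View pics/st5.png

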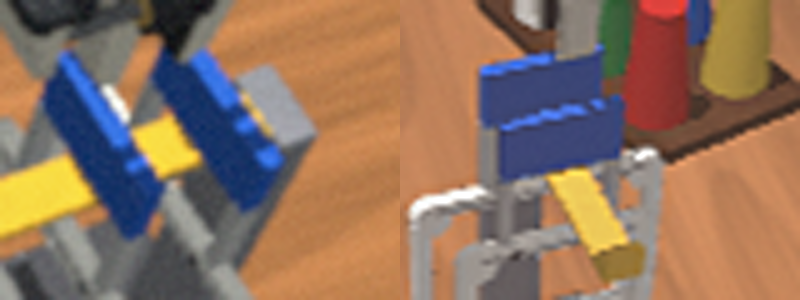

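View pics/w5zz.png

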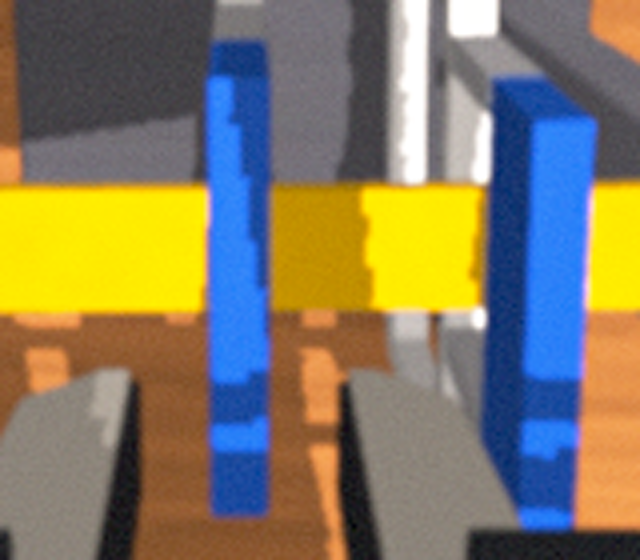

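Run:
```python
from bench import robot
from h import *
yd=np.array([np.cos(np.radians(95.4)),np.sin(np.radians(95.4))])
O=[np.pi,0,np.radians(95.4)]
g=np.array([471.5,-212.])
t=robot.current_tcp_pos()
robot.move_linear([t[0],t[1],350],speed=150)
robot.move_ptp([*g,250],O)
robot.move_gripper(0.45)
print(robot.move_linear([*g,150],speed=100,f_stop=8),robot.current_tcp_pos())
robot.move_gripper(0.0)
print("w",robot.current_gripper_width()*93,robot.current_contact_force())
robot.move_linear([*g,278],speed=100)
d=robot.get_image("wrist");t=robot.current_tcp_pos()
print(t,robot.current_contact_force(),robot.current_t())
for P in((38,0,-8),(38,0,32),(-38,0,32)):
    print(P,proj(d,t+np.array([*(yd*P[0]),P[2]])).round(1))
cv2.imwrite("pics/w6.png",d["img"])
cv2.imwrite("pics/w6z.png",cv2.resize(d["img"][170:400,220:350],None,fx=2.6,fy=2.6,interpolation=cv2.INTER_CUBIC))
```

```text
False [ 471.91198089 -212.30883729  150.6254491 ]
w 10.155239923202664 [ 1.46416128  0.81094415 -0.47691639]
[ 471.1346526  -211.80499446  277.24707338] [ 0.16530777 -0.37974154 -1.6466054 ] 22.8
(38, 0, -8) [283.4 180.8]
(38, 0, 32) [284.4 202.3]
(-38, 0, 32) [283.8 360.9]
```

View pics/w6z.png

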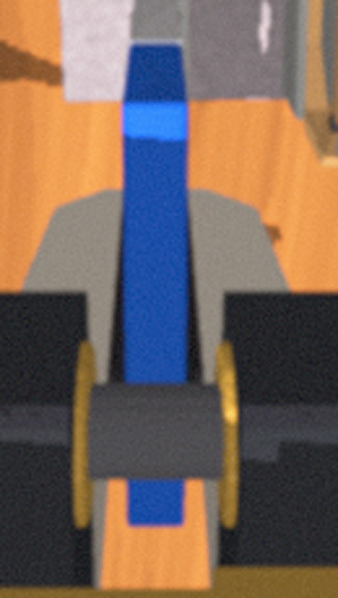

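View pics/w6.png

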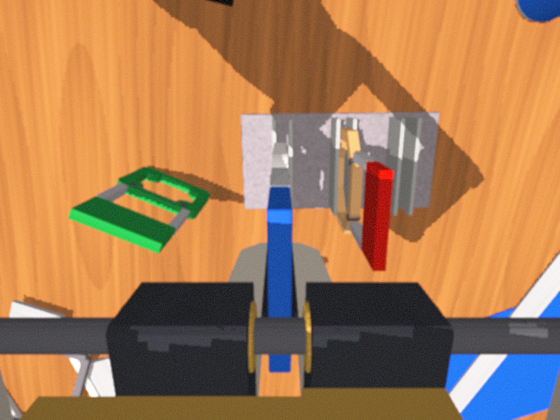

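Run:
```python
from bench import robot
from h import *
yd=np.array([np.cos(np.radians(95.4)),np.sin(np.radians(95.4))])
p=np.array([471.5,-212.])+140*yd
robot.move_linear([*p,278],speed=150)
robot.move_linear(st(268,278),OH,speed=130)
robot.move_linear(st(205,278),OH,speed=120)
d=robot.get_image("wrist");t=robot.current_tcp_pos();print(t,robot.current_t())
cv2.imwrite("pics/w7.png",d["img"])
hsv=cv2.cvtColor(d["img"],cv2.COLOR_BGR2HSV)
m=cv2.inRange(hsv,np.array((20,150,60)),np.array((32,255,255)));m[275:]=0
Y=np.array([-XH[1],XH[0]])
for u in(350,380,410,440):
    v=np.nonzero(m[:,u])[0]
    a=plane(d,u,v.min()-.5,240);b=plane(d,u,v.max()+.5,240)
    print(u,[np.round([(p[:2]-H)@XH,(p[:2]-H)@Y],1).tolist() for p in(a,b)])
```

```text
[617.66938886 130.71371535 278.00371266] 26.4167
350 [[-163.0, 12.2], [-161.6, -13.2]]
380 [[-144.6, 12.8], [-142.5, -13.2]]
410 [[-126.2, 12.8], [-123.5, -13.2]]
440 [[-107.7, 12.2], [-104.5, -13.2]]
```

View pics/w7.png

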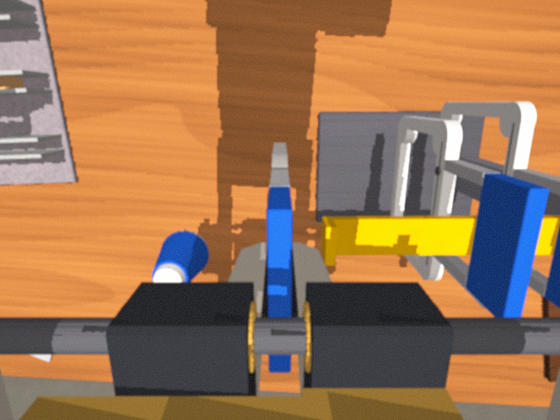

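Run:
```python
from bench import robot
from h import *
print(robot.current_t(),robot.current_tcp_pos(),robot.current_contact_force())
s=robot.move_linear(st(125,278),OH,speed=100,f_stop=8)
print(s,robot.current_tcp_pos(),robot.current_contact_force())
if not s:
    print(robot.move_linear(st(125,252),speed=80,f_stop=6))
    print(robot.move_linear(st(125,239),speed=20,f_stop=3),robot.current_tcp_pos(),robot.current_contact_force())
D={n:robot.get_image(n) for n in("scene","side","wrist")}
cv2.imwrite("pics/w8.png",D["wrist"]["img"])
a=D["scene"]["img"][150:330,300:540];b=D["side"]["img"][90:270,200:440]
cv2.imwrite('pics/cmb8.png',cv2.resize(cv2.hconcat([a,b]),(800,300)))
```

```text
26.4167 [617.66938886 130.71371535 278.00371266] [ 0.49310013  0.5448184  -1.66717445]
False [612.07452549 210.70552283 277.93707812] [ 0.61941085 -0.46503624 -1.92823221]
False
True [612.06823388 211.07830687 242.10720095] [-0.34489838  0.4483668   3.72903454]
```

View pics/w8.png

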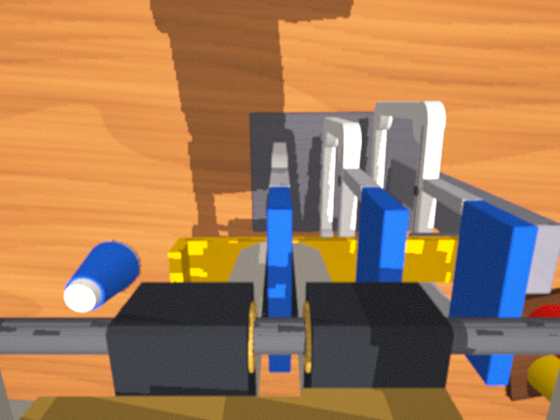

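View pics/cmb8.png

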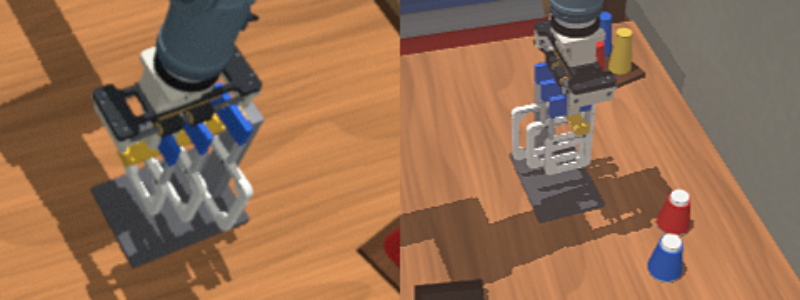

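The small hoop's tab (wrist px 280,188) is seated on the strap at the same contact height, between the medium hoop and the tip (175,260). Releasing.

Run:
```python
from bench import robot
from h import *
import pickle
t=robot.current_tcp_pos()
robot.move_linear([t[0],t[1],243.5],speed=20)
robot.move_gripper(0.27)
t=robot.current_tcp_pos()
robot.move_linear([t[0],t[1],360],speed=100)
w=robot.get_image("wrist");cv2.imwrite("pics/w9.png",w["img"])
robot.move_linear([450,120,400],speed=200)
robot.sleep(1)
print(robot.current_t(),robot.current_contact_force())
D={n:robot.get_image(n) for n in("scene","side")};pickle.dump((D,w),open("D9.pkl","wb"))
a=D["scene"]["img"][180:300,360:480];b=D["side"]["img"][110:230,240:360]
cv2.imwrite('pics/cmb9.png',cv2.resize(cv2.hconcat([a,b]),(800,400),interpolation=2))
cv2.imwrite("pics/scene9.png",D["scene"]["img"])
```

```text
32.7667 [ 0.10000016  0.13139025 -0.02080466]
```

View pics/w9.png

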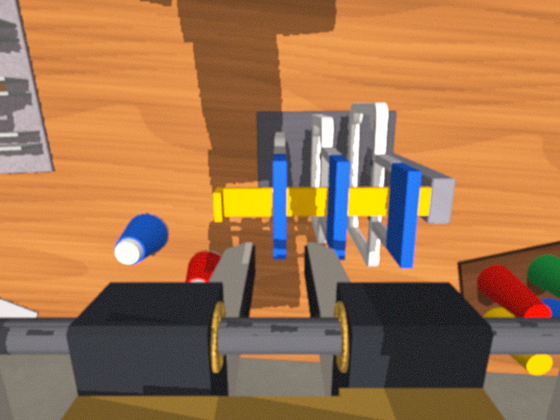

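View pics/cmb9.png

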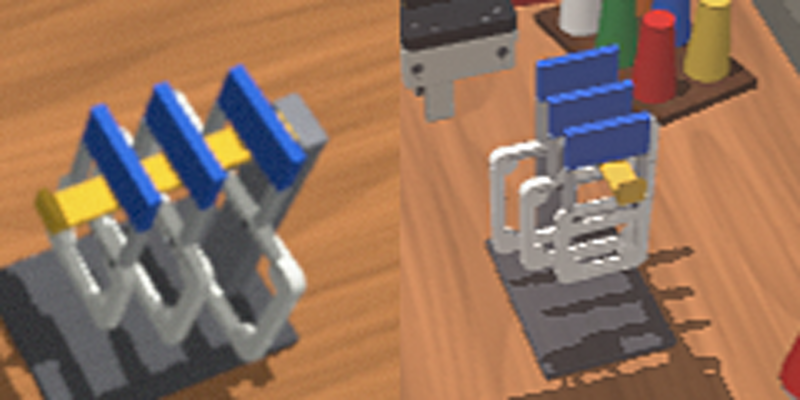

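View pics/scene9.png

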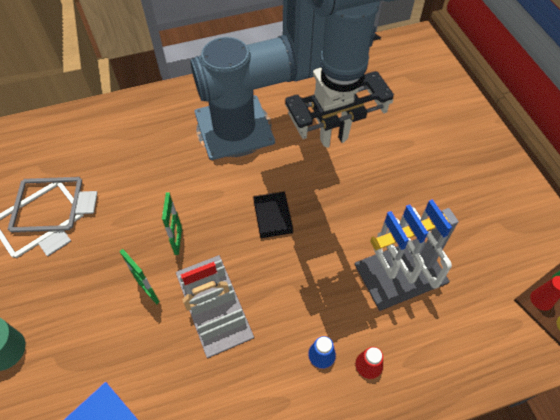

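All three hoops hang in parallel and upright on the strap, with scene-view tabs at about (397,231), (415,223) and (438,219). The red-tabbed hoop is still in the rack at (198,273), and the arm is well clear.

```bash
python3 -c "
from bench import robot
robot.hand_in();print(robot.current_t())"
```

```text
the job is handed in; nothing more can be done
the job is handed in; nothing more can be done
```

The job is handed in, at about 33 s on the robot's clock. I hung the medium blue-tabbed hoop about 80 mm out from the post and let it go. I then hung the small one in front of it, about 125 mm out and behind the tip. The red-tabbed and green hoops were not touched.

**Last checks:** the final scene and side pictures, taken 1 s after the arm withdrew, show large, medium and small from the post outward. They hang upright and parallel on the flat of the strap. The force on the tool was about 0 N.

**Disagreements:**
- The scene and side cameras placed the hook up to about 6 mm away from where the wrist camera did. I went by the wrist camera, and the strap midline then fitted to about 1 mm.
- Both hoops touched the strap with the tab's lower edge at roughly 234–236 mm by my estimate, against the stated 240. I put this down to error in my height estimate but did not settle it.
- After the small hoop was lifted, its tab edges were 6–9 pixels from my prediction. They were in the same place in the picture as for the medium hoop, so I carried on.

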